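# Tuck a sole stiffener under a loosened heel and hold it pressed flat

### The arm

A 7-joint arm with a two-finger parallel gripper is mounted at the origin on the work surface. World frame = base frame: x ahead of the robot, y to its left, z up, the work surface at z = 0. Lengths are in m, angles in rad, forces in N, time in s.
With the tool pointing down it reaches from about 0.4 to 0.875 m from the base axis. Payload 19.3 kg.
Tool frame: the origin (TCP) lies between the finger pads; the fingertips stand 17 mm ahead of it and the grasp point (between the pads) lies 2 mm behind it (bot.tips_ahead is the z of the fingertips in the tool frame, in m); z points along the fingers, y is the direction in which the jaws open and shut (so a half turn about z gives the same grasp; the last joint's range is limited). The gripper opens to 85 mm and grips with 20 to 120 N. Pads are 22 mm wide; open, the fingers measure 114 mm over their backs; the gripper's body (76 mm by 85 mm) begins 54 mm behind the grasp point. The pads swing forward as they close: fully open they stand 13 mm farther back than shut.
Start: joints at [-0.07, 0.521, -0.036, 1.599, 0.021, 1.021, -0.113], TCP at [0.625, -0, 0.248] pointing down, gripper open.
Joint ranges: [-2.91, 2.91], [-0.3, 2.13], [-1.5, 1.42], [0.17, 2.43], [-1.26, 4.41], [0.16, 1.93], [-2.52, 2.52]. Speed limits (rad/s): [1.89, 1.89, 2.39, 2.39, 3.01, 3.01, 3.01].

### API

Orientations are given as [roll, pitch, yaw] about the fixed x, y, z axes, in that order (R = Rz(yaw) Ry(pitch) Rx(roll)).
In Python, from workcell import telemetry, cams, job, bot gives the robot as it stands.
- The arm moves only by the tool arm_command, never from a script. Its argument "deltas" is a list of rows, each a list of 7 numbers: the opening, from -1 (shut) to 1 (fully open), so that 0 is half open, then the shift along the tool's x, y, z normalised to -1 to 1, where 1 is 150 mm, then the turn, a rotation vector about the tool's x, y, z normalised to -1 to 1, where 1 is 45 degrees. In form: [[hand, tx, ty, tz, rx, ry, rz], ...]. A call has 1 to 8 rows; each row is the pose to reach, as a shift and turn from the pose commanded when the call began, along the tool's axes at that moment; what a row does not reach only later rows make up. A row lasts 1/8 s, in which the tool goes at most 62.5 mm and 10.7 degrees, less where a joint would pass 70% of its speed; a pose out of reach is approached as far as the arm can. A call with a number of a shift or a turn outside -1 to 1 is refused whole. A call with a gripper value outside its range is refused whole. The fingers move at their own pace and stop on an object; "newtons" is the grip in N (left out, the last holds). Time passes only in rows, so rows that repeat a pose let the fingers close. It gives the time, the measured TCP pose, the force and the opening at its end, in the units of the state.
- telemetry.observe(): the state, without advancing time (a new reading comes with each control period).
- cams.grab_frame(name): name is "scene" or "side" or "wrist"; returns the picture (420x560x3 uint8, blue, green, red); there is no depth.
- cams.get_calibration(name): a dict with "fx", "fy", "cx", "cy" (pixels), "R" (3x3) and "t" (3): a world point X has camera coordinates R X + t. Camera axes: x right, y down, z forward; pixel columns grow to the right and rows downward; lengths in m; the calibration is good to about 2 mm. A picture is of the moment at which its call begins: read the wrist's pose just before it. get_calibration takes no time and is no camera call; for the wrist camera it gives the pose at the moment of the call.
- job.job_done(): hands the job in, once; it reports no verdict.
The state is a dict: "clock": time; "qpos": joint angles; "qd": joint speeds; "joint_efforts": joint torques, N m; "position": TCP position; "tool_rot": TCP orientation; "force": force on the tool from outside, world axes, zero at the start; "moment": the same for the moment, N m; "grip_width": finger opening in m.
Only numpy, scipy, OpenCV 4.12 (cv2) and the standard library are available. Lean on these libraries where they do the work, as an engineer would, in place of code of your own. Each camera call takes 0.05 s, during which the arm holds its last target.

### The job

Fit the sole stiffener: pull the cabinet's top drawer right out to its stop and leave it open, take out the long dark stiffener plate and tuck its narrow tail under the loosened front edge of the heel on the upturned shoe, fully home and in line with the shoe, without prising the heel up. Finish while holding the plate down firmly, pressed flat against the sole: do not let go or back off at the end. Leave all the other things on the bench where they are.

Things in the scene. Friction and masses are not known exactly. Their poses are not given: they have to be found in the camera images.
- drawer (a joint): how far the top drawer of the grey parts cabinet is out, m: 0 shut, 0.160 at its stop; it slides level, towards the robot side, with about 1 N of friction. Cabinet 210 mm wide, 233 deep, 186 high. The drawer's floor is at height 0.130 m, its walls reach 0.164 m; inside it is 168 mm wide and 188 long; a small tin of tacks stands in its back left corner
- drawer_handle (a point): middle of the top drawer's steel bar handle, 38 mm below the cabinet's top: a level round bar 11 mm thick, 90 mm long along the point's y, 35 mm in front of the drawer's face (29 mm clear behind it), borne at 38 mm either side of the middle. z is up, x points into the cabinet: the drawer opens along -x
- plate_centre (a point): stiffener plate, rigid dark composite, 140 mm long, 5 thick, about 70 g, flat in the drawer (clear of the cabinet once that is out), fitted same side up. Site: middle of its 38 mm wide waist, half-way up, near the balance point. z up, x along it to the tail end, 66 mm off (last 10 mm bevelled to 3 mm thick). Straight to x = -14, then widens to a round forepart 62 mm across, centred at x = -43 mm, ending at -74
- seat (a point): upturned shoe, fixed in an iron jack, 280 mm long: foot of the shoulder where the tail comes home, on the centre line at sole height (0.180 m). x from toe to heel, y across, z up. The sole is flat for 178 mm towards the toe, 62 mm wide at the waist, 84 at the ball. The heel laps over the last 28 mm of it: a slot 8 mm high, 28 deep, open at the front and sides
- heel_lip (a point): middle of the heel's lower front edge, 28 mm in front of the seat and 8 mm above the sole. The heel block is 27 mm thick above this, 61 mm wide, and runs 68 mm back from here; same axes as seat while it is down
- heel (a joint): how far the loosened heel has been prised up, rad, about the nails at its back edge, 66 mm behind the lip: 0 is down, 0.05 raises the lip by 3 mm. It springs back: 3 N at the lip starts to lift it, 6 N lifts it 0.05
- hammer_grip (a point): a shoe hammer with a wooden handle, 260 mm long, lying on the bench: point on its handle
- glue_pot_centre (a point): centre of a glue pot with a brush, 90 mm across, 94 mm high with brush handle to 176 mm
- pincers_centre (a point): middle of steel lasting pincers lying on the bench, 190 mm long
- last_centre (a point): middle of a loose wooden last lying sole down on the bench, 276 mm long and 100 mm high
- cork_block_centre (a point): centre of a cork sanding block, 75 by 45 by 35 mm, on the bench beside the shoe's toe
- awl_centre (a point): handle of an awl lying on the bench, 140 mm long

How it is judged:
On the way, in this order (a step that is already met when the one before it is completed fails the run):
1. the top drawer is pulled out to its stop (value of joint drawer above 0.152 m), for 0.2 s.
2. the plate is lifted clear of the drawer (height (world z) of plate_centre above 0.172 m), for 0.2 s.
3. the tail is at least 10 mm under the heel's front edge, near the sole (x of plate_centre in the frame of seat above -0.084 m and z of plate_centre in the frame of seat between -0.001 and 0.012 m and y of plate_centre in the frame of seat between -0.02 and 0.02 m and angle between the x axis of plate_centre and the x axis of seat, either way round below 0.25 rad and angle between plate_centre's own z axis and vertical below 0.15 rad), for 0.2 s.
At the end, for the whole second after the job is handed in: Plate flat on the sole (0.04 rad, 3 mm), tail under the heel within 6 mm of the shoulder, 7 mm of the centre line and 0.09 rad of its direction; heel down (under 0.03 rad); drawer out at least 145 mm; gripper still holding the plate pressed on the sole with more than 3 N (x of plate_centre in the frame of seat above -0.072 m and y of plate_centre in the frame of seat between -0.007 and 0.007 m and angle between the x axis of plate_centre and the x axis of seat, either way round below 0.09 rad and z of plate_centre in the frame of seat between 0 and 0.0055 m and angle between plate_centre's own z axis and vertical below 0.04 rad and value of joint heel below 0.03 rad and value of joint drawer above 0.145 m and contact force between plate and shoe above 3 N and contact force between the fingers and plate above 2 N and linear speed of plate below 0.02 m/s); the arm keeps its last pose, push and grip.
It fails at once if the heel is prised up (more than 0.05 rad, 3 mm at the lip) (value of joint heel above 0.05 rad).
It fails at once if hammer, glue pot, pincers, last, cork block or awl is moved from its place (more than 30 mm) (distance of any of hammer_grip, glue_pot_centre, pincers_centre, last_centre, cork_block_centre, awl_centre from where it was at the start of the episode above 0.03 m).
It also fails if it takes over 64 s, if anything falls off the work surface, if the arm or the gripper's body presses on something with over 40 N, if the wrist force passes 120 N, or if a joint passes its speed limit or range.

## Working session

There is one attempt and no reset: what is moved stays moved. The work goes in short steps, Python scripts to look and compute and a tool call to move; the robot and the scene stay as the last step left them, time stands still between calls to the robot, and variables do not carry over. Pictures are saved under pics/ and viewed, and the job is handed in when it is done.

Besides the shell and the picture viewer there is one more tool, called after ">>>" as name([rows], argument=value, ...), one row to a line, values as JSON. arm_command: Moves the arm, as the interface text tells. Its arguments: {"type":"object","properties":{"deltas":{"type":"array","items":{"type":"array","items":{"type":"number"}}},"newtons":{"type":"number"}},"required":["deltas"]}

```bash
mkdir -p pics; ls; python3 - <<'E'
from workcell import telemetry, cams, job, bot
import cv2,numpy as np
print(telemetry.observe())
print(bot.tips_ahead)
for n in ["scene","side","wrist"]:
    c=cams.get_calibration(n); print(n,{k:np.round(np.array(v),4).tolist() for k,v in c.items()})
    cv2.imwrite(f"pics/{n}0.png",cams.grab_frame(n))
E
```

```text
pics
{'clock': 0.0, 'qpos': array([-0.07020218,  0.52203003, -0.03630087,  1.60001889,  0.02123103,
        1.02110994, -0.11279059]), 'qd': array([-9.94050596e-05,  1.42327012e-03,  6.51238519e-04, -1.71624955e-04,
       -2.72514329e-03, -6.50062150e-04, -6.82233379e-04]), 'joint_efforts': array([-4.24098413e-03, -9.27110124e+01,  1.97758444e+00, -3.69928443e+01,
        1.76317629e-02,  8.19846697e-03, -6.58496788e-05]), 'position': array([ 6.24670124e-01, -5.90203417e-05,  2.47712157e-01]), 'tool_rot': array([-3.14041846e+00,  1.24815284e-04,  1.57079143e+00]), 'force': array([0.21530407, 0.16263433, 0.63358404]), 'moment': array([ 0.04824138, -0.01577127,  0.01155684]), 'grip_width': 0.08543149768991937}
0.017
scene {'fx': 383.5693, 'fy': 383.5693, 'cx': 276.798, 'cy': 211.6264, 'R': [[0.1679, 0.9858, -0.0083], [0.7891, -0.1394, -0.5982], [-0.5909, 0.0939, -0.8013]], 't': [-0.0956, -0.3428, 1.814]}
side {'fx': 471.8821, 'fy': 471.8821, 'cx': 273.7242, 'cy': 206.4625, 'R': [[-0.8864, -0.4624, -0.0212], [-0.2133, 0.4486, -0.8679], [0.4108, -0.7648, -0.4962]], 't': [0.502, 0.2343, 1.1455]}
wrist {'fx': 359.2396, 'fy': 359.2396, 'cx': 280.844, 'cy': 208.956, 'R': [[1.0, 0.0005, -0.0004], [0.0006, -0.9574, 0.2886], [-0.0002, -0.2886, -0.9574]], 't': [-0.6256, -0.0375, 0.3794]}
```

View pics/scene0.png

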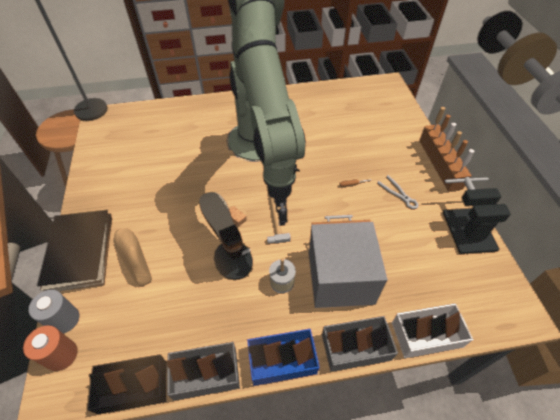

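View pics/side0.png

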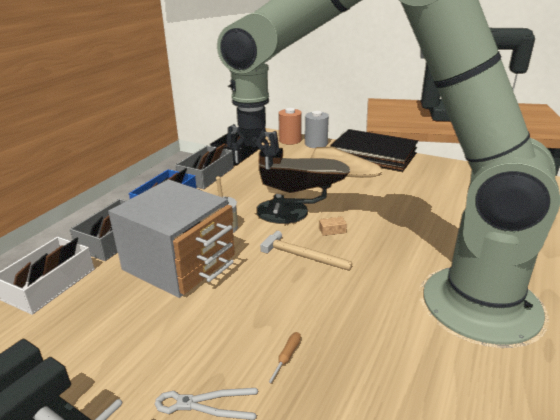

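View pics/wrist0.png

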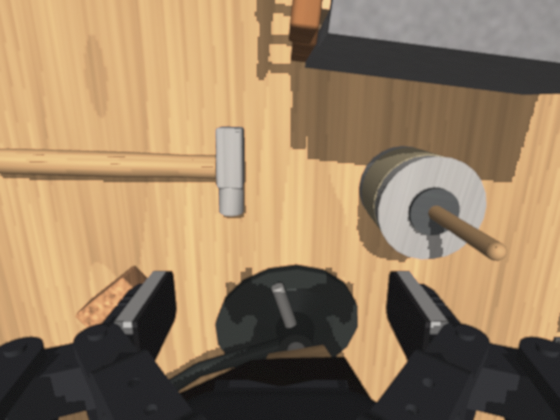

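The scene view shows the cabinet at about (345,262), with its top handle at (338,217). The upturned shoe is at about (225,225), its heel apparently near (235,250), with the jack below it. The pot and hammer lie between the two. I'll enlarge these areas to measure.

```bash
python3 - <<'E'
import cv2,numpy as np
s=cv2.imread("pics/scene0.png"); 
cv2.imwrite("pics/s_cab.png",cv2.resize(s[190:320,180:400],None,fx=3.6,fy=3.6,interpolation=cv2.INTER_CUBIC))
d=cv2.imread("pics/side0.png")
cv2.imwrite("pics/d_cab.png",cv2.resize(d[90:300,90:370],None,fx=2.8,fy=2.8,interpolation=cv2.INTER_CUBIC))
E
```

```text
(no output)
```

View pics/s_cab.png

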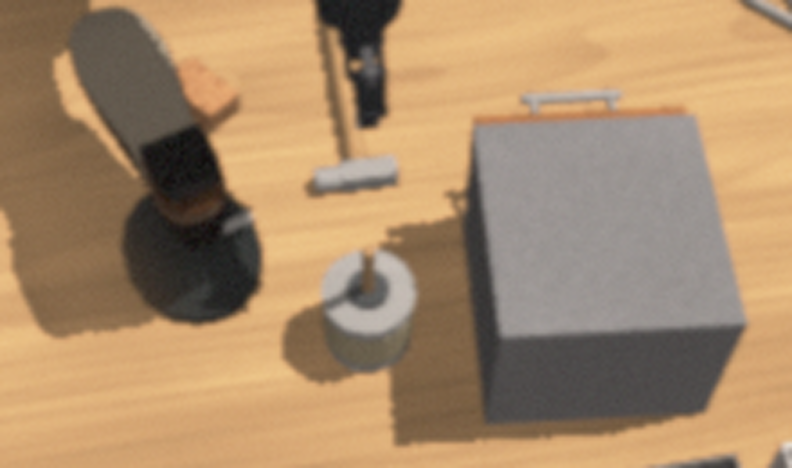

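View pics/d_cab.png

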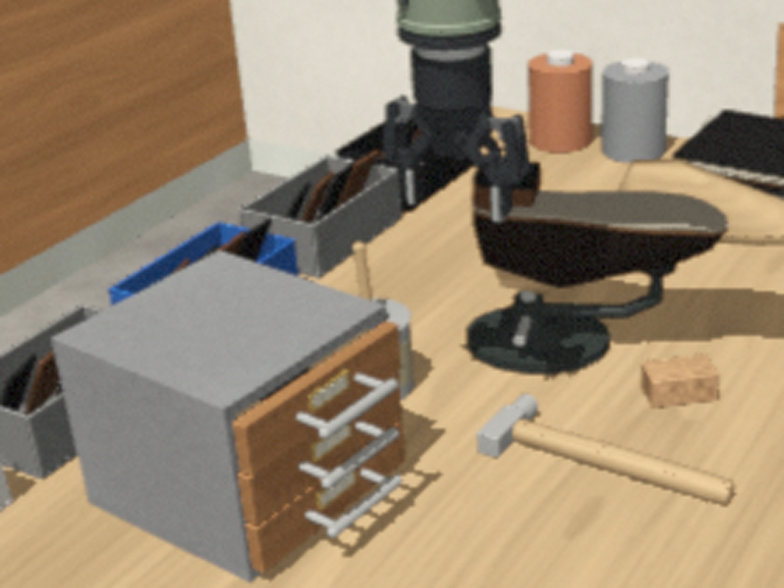

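```bash
cat > h.py <<'E'
from workcell import telemetry, cams, job, bot
import cv2,numpy as np
from scipy.spatial.transform import Rotation as Ro
def cast(c,uv,z):
    uv=np.atleast_2d(np.array(uv,float)); R=np.array(c['R']);t=np.array(c['t'])
    d=np.c_[(uv[:,0]-c['cx'])/c['fx'],(uv[:,1]-c['cy'])/c['fy'],np.ones(len(uv))]@R
    o=-R.T@t
    return o+d*((z-o[2])/d[:,2])[:,None]
def proj(c,X):
    X=np.atleast_2d(X); p=X@np.array(c['R']).T+np.array(c['t'])
    return np.c_[c['fx']*p[:,0]/p[:,2]+c['cx'],c['fy']*p[:,1]/p[:,2]+c['cy']]
def st():
    s=telemetry.observe(); return s
def todelta(pos,rot):
    """target TCP pose -> normalised row in tool axes (rot=rpy)"""
    s=st(); R0=Ro.from_euler('xyz',s['tool_rot']); 
    d=R0.inv().apply(np.array(pos)-s['position'])/0.15
    rv=(R0.inv()*Ro.from_euler('xyz',rot)).as_rotvec()/(np.pi/4)
    return np.round(np.r_[d,rv],4)
E
python3 - <<'E'
from h import *
c=cams.get_calibration('scene')
f=lambda p:np.array(p,float)/3.6+[180,190]
q=cast(c,f([(474,122),(694,118),(743,325),(500,338)]),0.186)
print("cab",q[:,:2].round(3), [np.linalg.norm(q[i]-q[(i+1)%4]).round(3) for i in range(4)])
print(np.arctan2(*(q[2]-q[1])[[1,0]]),np.arctan2(*(q[3]-q[0])[[1,0]]))
h=cast(c,f([(524,98),(618,95)]),0.148);print("handle",h,h.mean(0),np.linalg.norm(h[1]-h[0]))
k=cast(c,f([(140,152),(208,125),(222,185),(160,208)]),0.215);print('heel',k)
k=cast(c,f([(70,50),(105,10),(165,55),(190,130)]),0.18);print('sole',k)
c=cams.get_calibration('side')
f=lambda p:np.array(p,float)/2.8+[90,90]
print('side cab',cast(c,f([(228,410),(385,307),(222,255),(54,342)]),0.186))
print('side handle',cast(c,f([(325,425),(394,386)]),0.148))
print('toe', cast(c,f([(726,225)]),0.18))
E
```

```text
cab [[0.647 0.108]
 [0.678 0.311]
 [0.89  0.285]
 [0.867 0.08 ]] [np.float64(0.206), np.float64(0.214), np.float64(0.206), np.float64(0.222)]
-0.12475391345976289 -0.12441062518758113
handle [[0.60185144 0.17058244 0.148     ]
 [0.61434846 0.26232691 0.148     ]] [0.60809995 0.21645467 0.148     ] 0.09259169605978246
heel [[ 0.64630981 -0.20131795  0.215     ]
 [ 0.62750678 -0.13788374  0.215     ]
 [ 0.69389476 -0.1326531   0.215     ]
 [ 0.70809464 -0.18871694  0.215     ]]
sole [[ 0.48990761 -0.26226263  0.18      ]
 [ 0.4448281  -0.22511469  0.18      ]
 [ 0.51238033 -0.17084208  0.18      ]
 [ 0.6054908  -0.15564904  0.18      ]]
side cab [[0.66732196 0.30931194 0.186     ]
 [0.64445315 0.10411355 0.186     ]
 [0.85357137 0.08261795 0.186     ]
 [0.88097723 0.28853206 0.186     ]]
side handle [[0.61759734 0.2473889  0.148     ]
 [0.59730353 0.1682243  0.148     ]]
toe [[ 0.42096812 -0.21105965  0.18      ]]
```

The cabinet measures 206×218 mm (210×233 given) with a yaw of about -0.125. The handle's middle is at about (0.607, 0.213), and the shoe's heel front is near (0.637, -0.17). I'll move to the handle.

>>> arm_command([
  [-0.29,0.35,-0.06,-0.1,0,0,0.08],
  [-0.29,0.7,-0.12,-0.1,0,0,0.16],
  [-0.29,0.95,-0.12,-0.1,0,0,0.16],
  [-0.29,0.95,-0.12,-0.1,0,0,0.16],
])

```text
clock: 0.65
position: [0.6063, 0.146, 0.263]
tool_rot: [-3.141, -0.001, 1.45]
force: [0.1, -0.7, -0.6]
grip_width: 0.0303
```

```bash
python3 - <<'E'
from h import *
print(st()['position'],st()['grip_width'],todelta((0.607,0.213,0.23),(np.pi,0,1.446)))
E
```

```text
[0.60633224 0.14604614 0.26296323] 0.030348830586774508 [ 0.4434 -0.0493  0.2202 -0.001  -0.0013  0.0049]
```

>>> arm_command([
  [-0.29,0.44,-0.05,0.1,0,0,0],
  [-0.29,0.44,-0.05,0.2,0,0,0],
  [-0.29,0.44,-0.05,0.2,0,0,0],
])

```text
clock: 1.02
position: [0.6073, 0.2082, 0.2319]
tool_rot: [-3.139, 0.002, 1.445]
force: [-0.3, -0.3, 0.8]
grip_width: 0.03
```

```bash
python3 - <<'E'
from h import *
c=cams.get_calibration('wrist');im=cams.grab_frame('wrist');cv2.imwrite('pics/w1.png',im)
d=cams.grab_frame('side');cv2.imwrite('pics/d1.png',cv2.resize(d[150:310,100:300],None,fx=4,fy=4,interpolation=cv2.INTER_CUBIC)[:600])
s=st();print(s['position'],s['tool_rot'])
import json;json.dump({k:np.array(v).tolist() for k,v in c.items()},open('c1.json','w'))
E
```

```text
[0.60823017 0.20727656 0.23359394] [3.14139779e+00 7.33955877e-04 1.44352265e+00]
```

View pics/w1.png

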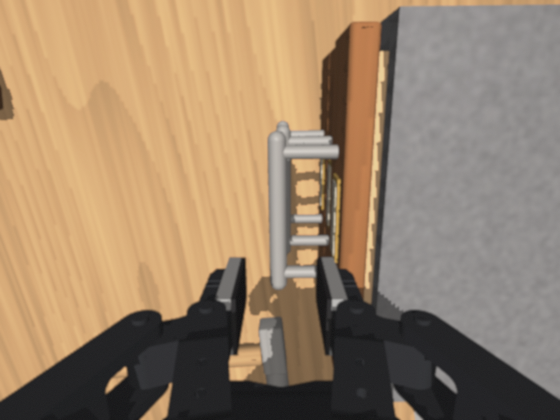

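View pics/d1.png

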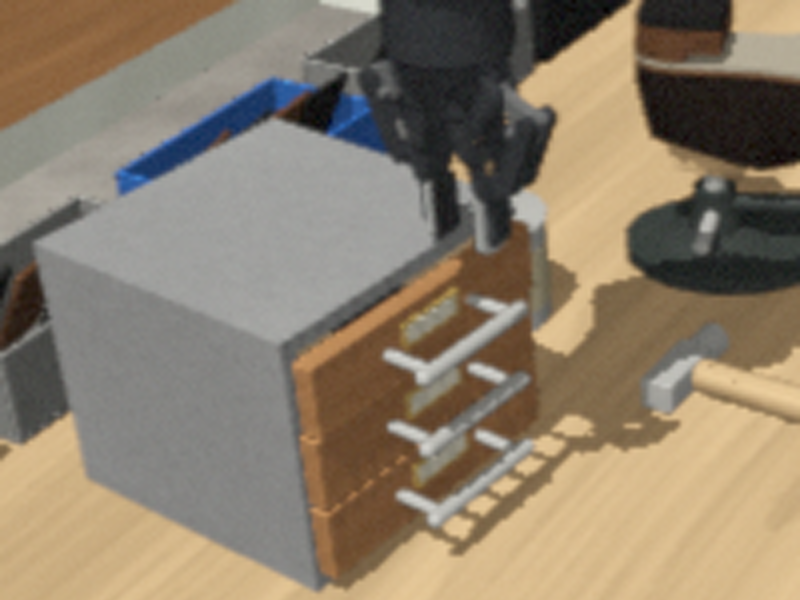

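The wrist view shows the handle bar running from (277,135) to (279,287), with its posts at rows 152 and 272, and the open drawer face at columns 340-350. I'll measure the handle from this view.

```bash
python3 - <<'E'
from h import *
import json
c=json.load(open('c1.json'))
h=cast(c,[(277,135),(279,285)],0.151);print(h,h.mean(0),np.linalg.norm(h[0]-h[1]))
p=cast(c,[(300,152),(300,272)],0.148);print(p.mean(0),np.linalg.norm(p[0]-p[1]))
d=h[0]-h[1];print('yaw', np.arctan2(-d[0],d[1]))
m=(h.mean(0)); print(todelta((m[0],m[1],0.151),(np.pi,0,1.446)))
E
```

```text
[[0.612779   0.26331555 0.151     ]
 [0.60195841 0.16909929 0.151     ]] [0.6073687  0.21620742 0.151     ] 0.09483559036797477
[0.62054739 0.21339914 0.148     ] 0.07711604812100238
yaw -0.11434740123155802
[ 5.870e-02 -1.340e-02  5.506e-01  2.000e-04  9.000e-04 -3.200e-03]
```

>>> arm_command([
  [-0.29,0.05,-0.01,0.2,0,0,0],
  [-0.29,0.05,-0.01,0.4,0,0,0],
  [-0.29,0.05,-0.01,0.55,0,0,0],
  [-0.29,0.05,-0.01,0.55,0,0,0],
  [-1,0.05,-0.01,0.55,0,0,0],
  [-1,0.05,-0.01,0.55,0,0,0],
  [-1,0.05,-0.01,0.55,0,0,0],
], newtons=40)

```text
clock: 2.0
position: [0.6078, 0.2155, 0.1516]
tool_rot: [3.141, 0.0, 1.444]
force: [-0.2, -5.2, 7.4]
grip_width: 0.0094
```

```bash
python3 - <<'E'
from h import *
s=st();print(s['position'],s['force'],s['grip_width'])
u=np.array([np.cos(-.12),np.sin(-.12),0])
print(todelta(s['position']-0.162*u,(np.pi,0,1.446)))
E
```

```text
[0.6078207  0.21549513 0.15158785] [-0.18987068 -5.24535672  7.42269979] 0.009389726070858567
[-7.10e-03 -1.08e+00 -1.20e-03  1.40e-03  6.00e-04 -2.30e-03]
```

>>> arm_command([
  [-1,0,-0.1,0,0,0,0],
  [-1,0,-0.25,0,0,0,0],
  [-1,0,-0.45,0,0,0,0],
  [-1,0,-0.65,0,0,0,0],
  [-1,0,-0.85,0,0,0,0],
  [-1,0,-0.95,0,0,0,0],
  [-1,0,-0.95,0,0,0,0],
])

```text
clock: 2.88
position: [0.4651, 0.2322, 0.1515]
tool_rot: [-3.141, 0.003, 1.444]
force: [-2.4, -14.9, 13.2]
grip_width: 0.0094
```

>>> arm_command([
  [-1,0,-0.06,0,0,0,0],
  [-1,0,-0.12,0,0,0,0],
  [-1,0,-0.13,0,0,0,0],
  [-1,0,-0.13,0,0,0,0],
])

```text
clock: 3.38
position: [0.4504, 0.234, 0.1517]
tool_rot: [3.135, 0.0, 1.441]
force: [24.0, -18.2, -2.8]
grip_width: 0.0094
```

```bash
python3 - <<'E'
from h import *
s=st();print(s['position'],s['force'],s['grip_width'])
print(np.linalg.norm((s['position']-[.6078,.2155,.1516])[:2]))
cv2.imwrite('pics/s2.png',cams.grab_frame('scene')); cv2.imwrite('pics/d2.png',cams.grab_frame('side')); 
E
```

```text
[0.45036495 0.23401506 0.15167846] [ 23.95451641 -18.19557649  -2.79965258] 0.009430889098688817
0.15852003248131283
```

View pics/d2.png

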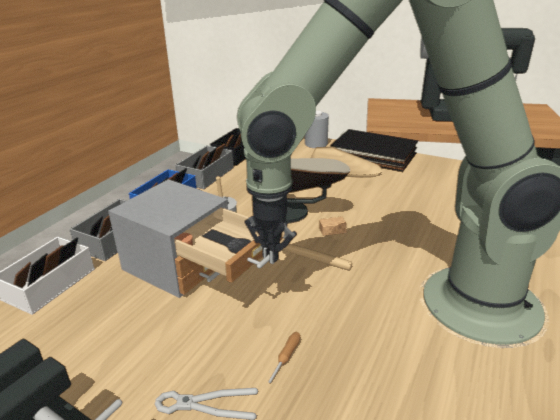

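The drawer is at its stop: 158.5 mm of travel with a 24 N reaction. I'll release it and go up.

>>> arm_command([
  [-0.35,0,0.03,0,0,0,0],
  [-0.35,0,0.03,0,0,0,0],
  [-0.35,0,0.03,-0.2,0,0,0],
  [-0.35,0,0.03,-0.5,0,0,0],
  [-0.3,0,0.3,-0.9,0,0,0],
  [0.2,0,0.5,-1,0,0,0],
  [0.2,0,0.6,-1,0,0,0],
  [0.2,0,0.6,-1,0,0,0],
])

```text
clock: 4.47
position: [0.5356, 0.2254, 0.2996]
tool_rot: [-3.14, 0.001, 1.445]
force: [-0.8, -0.2, -0.9]
grip_width: 0.051
```

```bash
python3 - <<'E'
from h import *
import json
s=st();print(s['position'],s['force'],s['grip_width'])
for n in ['wrist','scene','side']:
    c=cams.get_calibration(n);cv2.imwrite(f'pics/{n}3.png',cams.grab_frame(n))
    json.dump({k:np.array(v).tolist() for k,v in c.items()},open(f'c3{n}.json','w'))
s=cv2.imread('pics/scene3.png');cv2.imwrite("pics/s3.png",cv2.resize(s[150:300,180:400],None,fx=3.6,fy=3.6,interpolation=cv2.INTER_CUBIC))
E
```

```text
[0.53555672 0.22544276 0.29964837] [-0.75635227 -0.15702768 -0.89903111] 0.05099176472147135
```

View pics/wrist3.png

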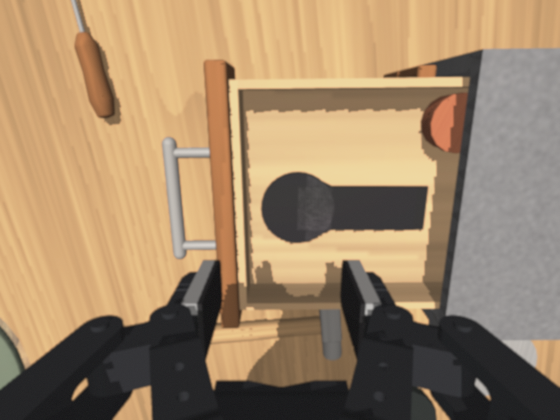

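View pics/s3.png

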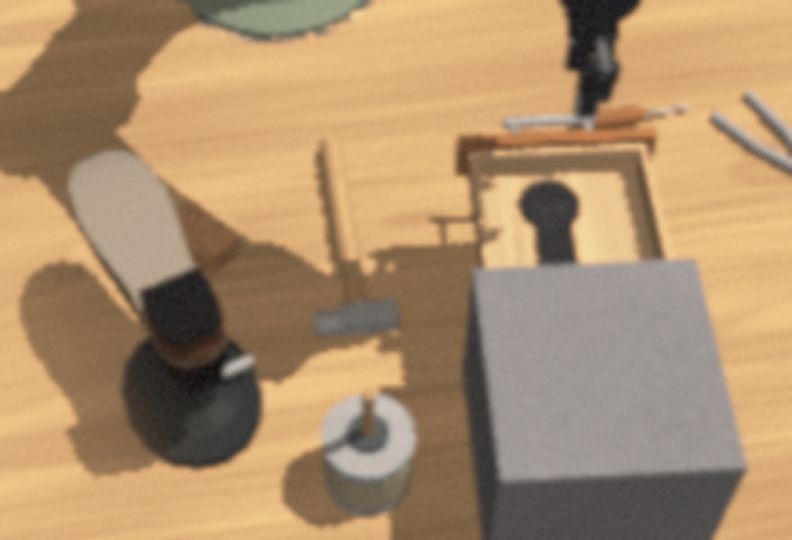

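View pics/side3.png

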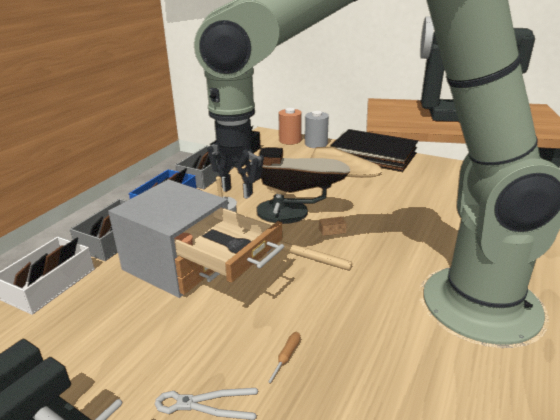

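The wrist view shows the plate flat in the drawer, round forepart centred at about (297,208) and tail end at column 427, pointing into the cabinet. The tin is at (445,122). Next I'll measure the plate.

```bash
python3 - <<'E'
from h import *
import json
c=json.load(open('c3wrist.json'));im=cv2.imread('pics/wrist3.png')
m=(im.max(2)<75).astype(np.uint8)*255
m[:150]=0;m[265:]=0;m[:,:250]=0;m[:,440:]=0
m=cv2.morphologyEx(m,cv2.MORPH_OPEN,np.ones((3,3)))
n,l,stt,_=cv2.connectedComponentsWithStats(m);i=1+np.argmax(stt[1:,4]);print(stt[i])
cn=max(cv2.findContours((l==i).astype(np.uint8),cv2.RETR_EXTERNAL,cv2.CHAIN_APPROX_NONE)[0],key=cv2.contourArea)[:,0]
v=im.copy();cv2.drawContours(v,[cn[:,None]],-1,(0,255,0),1);cv2.imwrite('pics/w3c.png',v)
P=cast(c,cn,0.135)[:,:2]
# axis from straight sides: edges of waist
w=[];
for col in range(345,420,3):
    r=cn[cn[:,0]==col][:,1]; a=cast(c,[(col,r.min()),(col,r.max())],0.135)[:,:2]; w.append(np.r_[a.mean(0),np.linalg.norm(a[0]-a[1])])
w=np.array(w);print('width',w[:,2].round(4)[::5])
d=np.polyfit(w[:,0],w[:,1],1);th=np.arctan(d[0]);u=np.array([np.cos(th),np.sin(th)])
s=P@u;print('theta',th,'len',np.ptp(s))
def on(x): return np.array([x,np.polyval(d,x)])
# tail end
tail=s.max(); fore=s.min()
ctr=w[:,:2].mean(0); ctr_s=ctr@u
for off,nm in ((tail-.066,'from tail'),(fore+.074,'from fore')): print(nm, ctr+u*(off-ctr_s))
nn=np.array([-u[1],u[0]]);print('fore width',np.ptp(P@nn), 'tail end pts',cn[cn[:,0]>=cn[:,0].max()-1])
# drawer floor check
c2=json.load(open('c3scene.json'))
E
```

```text
[ 323  186  103   43 3939]
width [0.0362 0.0362 0.0362 0.0362 0.0354]
theta -0.12850946695348198 len 0.08551780687245847
from tail [0.58882079 0.20600758]
from fore [0.64285372 0.19902535]
fore width 0.03693722559375562 tail end pts [[424 205]
 [424 204]
 [424 203]
 [424 202]
 [424 201]
 [424 200]
 [424 199]
 [424 198]
 [425 197]
 [425 196]
 [425 195]
 [425 194]
 [425 193]
 [425 192]
 [425 191]
 [425 190]
 [425 189]
 [425 188]
 [424 188]]
```

View pics/w3c.png

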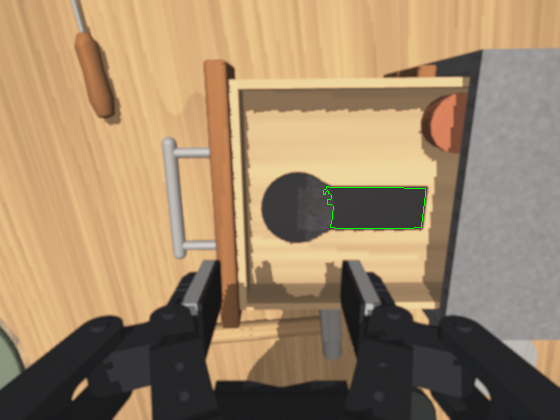

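```bash
python3 - <<'E'
from h import *
import json
c=json.load(open('c3wrist.json'));im=cv2.imread('pics/wrist3.png')
m=(im.max(2)<105).astype(np.uint8)*255
m[:155]=0;m[255:]=0;m[:,:252]=0;m[:,436:]=0
m=cv2.morphologyEx(m,cv2.MORPH_OPEN,np.ones((3,3)))
cn=max(cv2.findContours(m,cv2.RETR_EXTERNAL,cv2.CHAIN_APPROX_NONE)[0],key=cv2.contourArea)[:,0]
P=cast(c,cn,0.135)[:,:2]
w=[]
for col in range(345,420,3):
    r=cn[cn[:,0]==col][:,1]; a=cast(c,[(col,r.min()),(col,r.max())],0.135)[:,:2]; w.append(np.r_[a.mean(0),np.linalg.norm(a[0]-a[1])])
w=np.array(w);d=np.polyfit(w[:,0],w[:,1],1);th=np.arctan(d[0]);u=np.array([np.cos(th),np.sin(th)]);nn=np.array([-u[1],u[0]])
s=P@u;print('theta',th,'len',np.ptp(s),'fw',np.ptp(P@nn),'w',w[:,2].mean())
ctr=w[:,:2].mean(0)
for off,nm in ((s.max()-.066,'tail'),(s.min()+.074,'fore')): print(nm, ctr+u*(off-ctr@u))
F=P[s<s.min()+.05]; (x,y),r=cv2.minEnclosingCircle((F*1000).astype(np.float32)); f=np.array([x,y])/1000;print('forec',f,r, 'dir f->w',np.arctan2(*(ctr-f)[::-1]),'ctr from f',f+.043*u)
print(st()['qpos'])
E
```

```text
theta -0.12313926460430548 len 0.13698265153305 fw 0.05989911442548301 w 0.03659476487946566
tail [0.58927287 0.20565447]
fore [0.59226737 0.20528385]
forec [0.54849762 0.21087112] 30.51140022277832 dir f->w -0.12552912052306126 ctr from f [0.59117202 0.20558951]
[-0.48168227  0.40033917 -0.02746713  1.6578049   0.01168587  1.08540784
 -0.63727413]
```

Plate centre is (0.591, 0.2055) at yaw -0.124. It measures 137 mm long, 60 mm at the forepart and 36.6 mm at the waist, which fits the given sizes with slight mask erosion. I'll turn the tool and position it over the plate.

>>> arm_command([
  [0.25,-0.03,0.1,0,0,0,0.2],
  [0.25,-0.06,0.2,0,0,0,0.4],
  [0.25,-0.09,0.3,0,0,0,0.6],
  [0.25,-0.09,0.4,0.1,0,0,0.8],
  [0.25,-0.09,0.4,0.1,0,0,1],
  [0.25,-0.09,0.4,0.1,0,0,1],
])

```text
clock: 5.38
position: [0.5929, 0.2052, 0.2853]
tool_rot: [-3.141, 0.001, 0.661]
force: [-0.0, -0.3, 0.2]
grip_width: 0.0534
```

>>> arm_command([
  [0.25,0,0,0,0,0,0.2],
  [0.25,0,0,0,0,0,0.4],
  [0.25,0,0,0,0,0,0.6],
  [0.25,0,0,0,0,0,0.8],
  [0.25,0,0,0,0,0,1],
  [0.25,0,0,0,0,0,1],
  [0.25,0,0,0,0,0,1],
])

```text
clock: 6.25
position: [0.5934, 0.2049, 0.2858]
tool_rot: [-3.141, 0.0, -0.12]
force: [0.1, -0.0, 0.6]
grip_width: 0.0532
```

```bash
python3 - <<'E'
from h import *
s=st();print(s['position'],s['tool_rot'],s['qpos'],s['force'],s['grip_width'])
c=cams.get_calibration('wrist');cv2.imwrite('pics/w4.png',cams.grab_frame('wrist'))
print(todelta((0.593,0.2053,0.152),(np.pi,0,-.124)))
print(proj(c,[[.591,.2055,.135],[.6565,.1974,.135],[.5176,.2146,.135]]))
E
```

```text
[0.59341738 0.20486419 0.28581454] [-3.14143463e+00  1.69392726e-04 -1.19932689e-01] [-0.65694221  0.51328953  0.34775692  1.56298609 -0.18926399  1.09870889
 -1.95490066] [ 0.11410621 -0.0441016   0.64102748] 0.053205889998539674
[-3.800e-03 -3.200e-03  8.923e-01 -2.000e-04  1.000e-04  3.700e-03]
[[281.11033983 201.16389286]
 [281.45322852 115.94874403]
 [280.749612   284.19070461]]
```

View pics/w4.png

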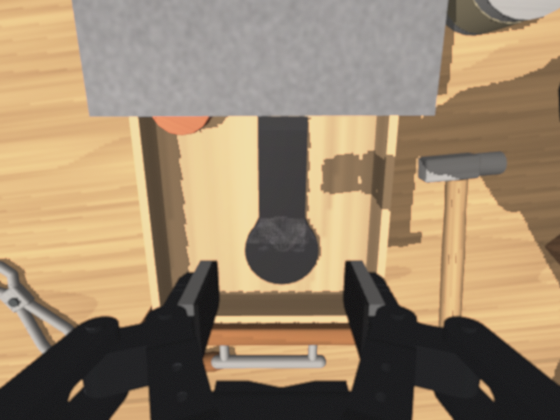

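The plate's fore end appears at (282,284), matching the predicted (281,284). I'll descend.

>>> arm_command([
  [0.25,0,0,0.3,0,0,0],
  [0.25,0,0,0.6,0,0,0],
  [0.25,0,0,0.8,0,0,0],
  [0.25,0,0,0.9,0,0,0],
  [0.25,0,0,0.9,0,0,0],
])

```text
clock: 6.92
position: [0.5936, 0.2045, 0.1505]
tool_rot: [3.141, 0.001, -0.125]
force: [-0.2, -0.4, 0.3]
grip_width: 0.0533
```

>>> arm_command([
  [0.25,0,0,0.01,0,0,0],
  [0.25,0,0,0.02,0,0,0],
  [0.25,0,0,0.02,0,0,0],
])

```text
clock: 7.3
position: [0.5938, 0.2047, 0.1483]
tool_rot: [-3.141, -0.001, -0.126]
force: [0.0, 0.2, 0.2]
grip_width: 0.0536
```

>>> arm_command([
  [0.02,0,0,0,0,0,0],
  [0.02,0,0,0.007,0,0,0],
  [0.02,0,0,0.007,0,0,0],
])

```text
clock: 7.68
position: [0.5936, 0.2046, 0.1467]
tool_rot: [3.142, 0.0, -0.126]
force: [-0.1, -0.8, -1.0]
grip_width: 0.0435
```

>>> arm_command([
  [0.02,0,0,0.007,0,0,0],
  [0.02,0,0,0.014,0,0,0],
  [0.02,0,0,0.014,0,0,0],
])

```text
clock: 8.05
position: [0.5942, 0.2046, 0.1451]
tool_rot: [-3.141, -0.001, -0.126]
force: [-0.4, 0.2, 6.3]
grip_width: 0.0434
```

```bash
python3 - <<'E'
from h import *
s=st();print(s['position'],s['force'],s['grip_width'])
d=cams.grab_frame('side');cv2.imwrite('pics/d5.png',cv2.resize(d[180:300,160:300],None,fx=5,fy=5,interpolation=cv2.INTER_CUBIC))
cv2.imwrite('pics/w5.png',cams.grab_frame('wrist'))
E
```

```text
[0.59415922 0.20460118 0.14510141] [-0.35919627  0.16208397  6.28236121] 0.0434380805619345
```

View pics/w5.png

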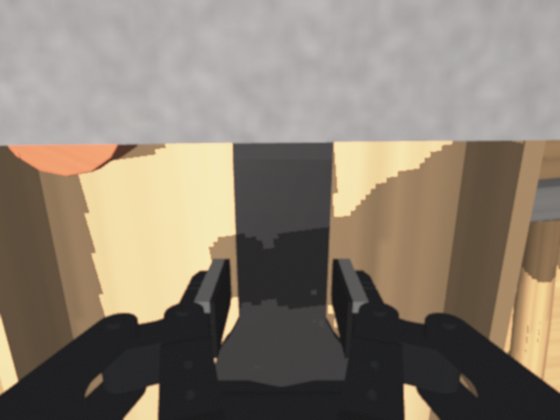

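View pics/d5.png

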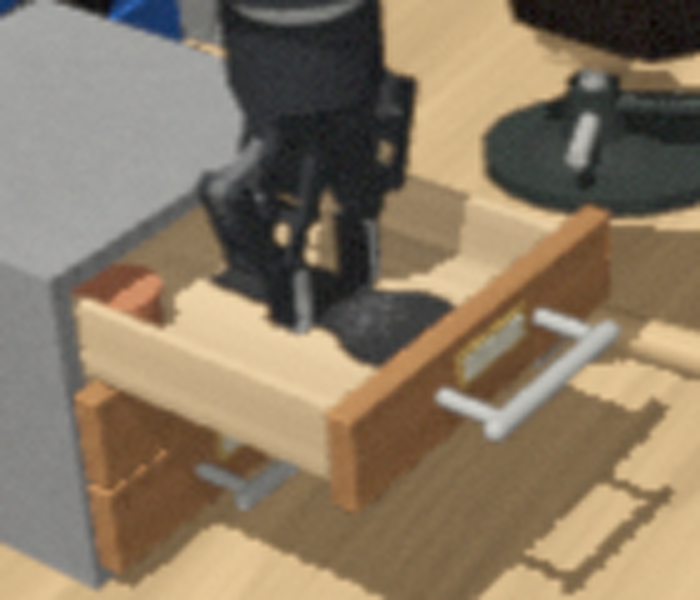

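Contact with the drawer floor came at TCP z≈0.1455. I'll raise about 2 mm so the plate's underside stands below the tips, then grip.

>>> arm_command([
  [0.02,0,0,-0.016,0,0,0],
  [0.02,0,0,-0.016,0,0,0],
  [-0.3,0,0,-0.016,0,0,0],
  [-0.3,0,0,-0.016,0,0,0],
  [-0.3,0,0,-0.016,0,0,0],
  [-0.3,0,0,-0.016,0,0,0],
], newtons=70)

```text
clock: 8.9
position: [0.594, 0.2047, 0.1475]
tool_rot: [-3.141, -0.001, -0.126]
force: [0.9, -0.3, 7.2]
grip_width: 0.0348
```

```bash
python3 - <<'E'
from h import *
s=st();print(s['position'],s['tool_rot'],s['force'],s['moment'],s['grip_width'])
E
```

```text
[0.5940451  0.20466063 0.14751884] [-3.14118856e+00 -7.94769766e-04 -1.25783549e-01] [ 0.89099656 -0.3457653   7.19409748] [-0.08113265  0.09749554  0.04814794] 0.034811923290086616
```

The 7 N upward force suggests the tips swung onto the floor while closing. I'll regrip about 1.8 mm higher.

>>> arm_command([
  [0.05,0,0,0,0,0,0],
  [0.05,0,0,0,0,0,0],
  [0.05,0,0,-0.012,0,0,0],
  [0.05,0,0,-0.012,0,0,0],
  [-0.3,0,0,-0.012,0,0,0],
  [-0.3,0,0,-0.012,0,0,0],
  [-0.3,0,0,-0.012,0,0,0],
  [-0.3,0,0,-0.012,0,0,0],
], newtons=50)

```text
clock: 9.9
position: [0.594, 0.2047, 0.1493]
tool_rot: [-3.141, -0.001, -0.126]
force: [0.0, -1.6, 6.1]
grip_width: 0.0352
```

```bash
python3 - <<'E'
from h import *
s=st();print(s['position'],s['tool_rot'],s['force'],s['moment'],s['grip_width'])
E
```

```text
[0.5939762  0.20466173 0.14930425] [-3.14122329e+00 -6.86222645e-04 -1.25760386e-01] [ 0.03626949 -1.62289208  6.10820821] [-0.14318338  0.15519027  0.03720782] 0.03517368372273407
```

>>> arm_command([
  [0.05,0,0,0,0,0,0],
  [0.05,0,0,0,0,0,0],
  [0.05,0,0,0.006,0,0,0],
  [0.05,0,0,0.006,0,0,0],
  [-0.3,0,0,0.006,0,0,0],
  [-0.3,0,0,0.006,0,0,0],
  [-0.3,0,0,0.006,0,0,0],
  [-0.3,0,0,0.006,0,0,0],
], newtons=60)

```text
clock: 10.9
position: [0.594, 0.2046, 0.1483]
tool_rot: [-3.141, -0.001, -0.126]
force: [-0.9, -0.7, 5.6]
grip_width: 0.0349
```

>>> arm_command([
  [-0.3,0,0,-0.03,0,0,0],
  [-0.3,0,0,-0.1,0,0,0],
  [-0.3,0,0,-0.2,0,0,0],
  [-0.3,0,0,-0.4,0,0,0],
  [-0.3,0,0,-0.6,0,0,0],
  [-0.3,0,0,-0.7,0,0,0],
  [-0.3,0,0,-0.7,0,0,0],
])

```text
clock: 11.78
position: [0.594, 0.2048, 0.2539]
tool_rot: [-3.141, -0.001, -0.126]
force: [-0.0, 0.2, -1.1]
grip_width: 0.0352
```

```bash
python3 - <<'E'
from h import *
import json
s=st();print(s['position'],s['tool_rot'],s['force'],s['moment'],s['grip_width'],s['qpos'])
for n in ['wrist','side','scene']:
    c=cams.get_calibration(n);im=cams.grab_frame(n);cv2.imwrite(f'pics/{n}6.png',im)
    json.dump({k:np.array(v).tolist() for k,v in c.items()},open(f'c6{n}.json','w'))
    if n=='side': cv2.imwrite('pics/d6.png',cv2.resize(im[120:280,170:390],None,fx=3.6,fy=3.6,interpolation=cv2.INTER_CUBIC))
E
```

```text
[0.59395222 0.20477804 0.25385714] [-3.14059368e+00 -1.25964126e-03 -1.25667890e-01] [-0.03052805  0.2339967  -1.13220563] [0.02841096 0.06341508 0.04091052] 0.0351841021681531 [-0.65178591  0.54332617  0.34059434  1.60015864 -0.20299796  1.03150239
 -1.94867134]
```

View pics/wrist6.png

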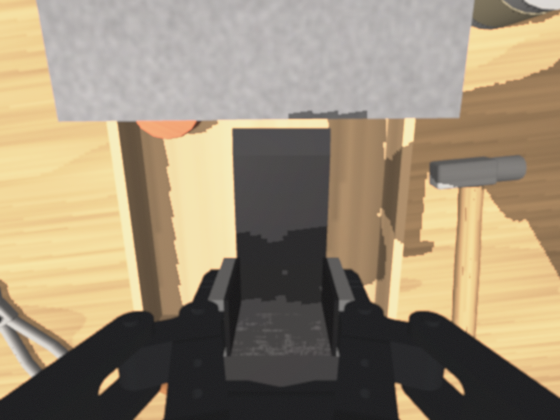

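View pics/d6.png

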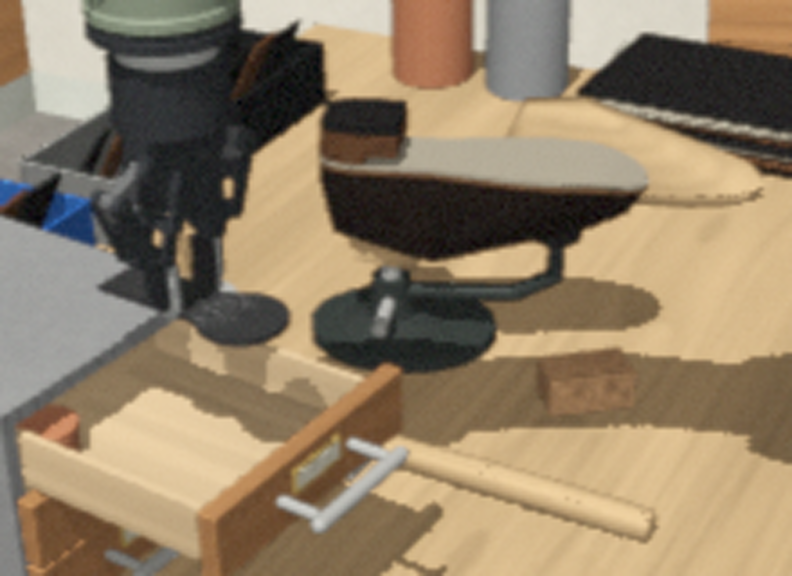

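The plate is held straight, with its tail end at row 128 and columns 234-329. I'll carry it over in front of the shoe's heel, keeping above everything.

>>> arm_command([
  [-0.3,0,0.1,-0.1,0,0,0],
  [-0.3,0,0.35,-0.2,0,0,0],
  [-0.3,0,0.65,-0.2,0,0,0],
  [-0.3,0,0.95,-0.2,0,0,0],
  [-0.3,0,0.98,-0.2,0,0,0],
])

```text
clock: 12.55
position: [0.5748, 0.0542, 0.2839]
tool_rot: [3.141, -0.001, -0.131]
force: [0.6, 0.8, -1.2]
grip_width: 0.0346
```

>>> arm_command([
  [-0.3,0,0.3,0,0,0,0],
  [-0.3,0,0.6,0,0,0,0],
  [-0.3,-0.02,0.9,0,0,0,-0.1],
  [-0.3,-0.02,1,0,0,0,-0.3],
  [-0.3,-0.02,1,0,0,0,-0.5],
  [-0.3,-0.02,1,0,0,0,-0.5],
])

```text
clock: 13.3
position: [0.5534, -0.0899, 0.2833]
tool_rot: [-3.141, -0.0, 0.266]
force: [0.1, 0.7, -1.0]
grip_width: 0.0349
```

```bash
python3 - <<'E'
from h import *
import json
s=st();print(s['position'],s['tool_rot'],s['force'],s['grip_width'])
print(todelta((.54,-.197,.285),(np.pi,0,.28)))
E
```

```text
[ 0.55336965 -0.08989664  0.28326242] [-3.14133490e+00 -1.75151191e-04  2.65928783e-01] [ 0.13167445  0.65407819 -0.9770573 ] 0.03491535521573504
[-2.736e-01  6.655e-01 -1.180e-02 -3.000e-04 -2.000e-04 -1.790e-02]
```

>>> arm_command([
  [-0.3,-0.1,0.25,0,0,0,0],
  [-0.3,-0.2,0.5,0,0,0,0],
  [-0.3,-0.27,0.66,0,0,0,-0.01],
  [-0.3,-0.27,0.66,0,0,0,-0.01],
  [-0.3,-0.27,0.66,0,0,0,-0.01],
])

```text
clock: 13.92
position: [0.5408, -0.1949, 0.2829]
tool_rot: [-3.141, -0.0, 0.273]
force: [-0.0, 0.6, -0.6]
grip_width: 0.0349
```

```bash
python3 - <<'E'
from h import *
import json
s=st();print(s['position'],s['tool_rot'],s['force'],s['grip_width'])
for n in ['wrist','side','scene']:
    c=cams.get_calibration(n);im=cams.grab_frame(n);cv2.imwrite(f'pics/{n}7.png',im)
    json.dump({k:np.array(v).tolist() for k,v in c.items()},open(f'c7{n}.json','w'))
    if n=='side': cv2.imwrite('pics/d7.png',cv2.resize(im[100:260,220:440],None,fx=3.6,fy=3.6,interpolation=cv2.INTER_CUBIC))
    if n=='scene': cv2.imwrite('pics/s7.png',cv2.resize(im[180:290,170:280],None,fx=5.4,fy=5.4,interpolation=cv2.INTER_CUBIC))
E
```

```text
[ 0.54076702 -0.19492931  0.28294704] [-3.14118787e+00 -3.09964886e-05  2.73422771e-01] [-0.02463765  0.58735593 -0.63828829] 0.03491509441084249
```

View pics/wrist7.png

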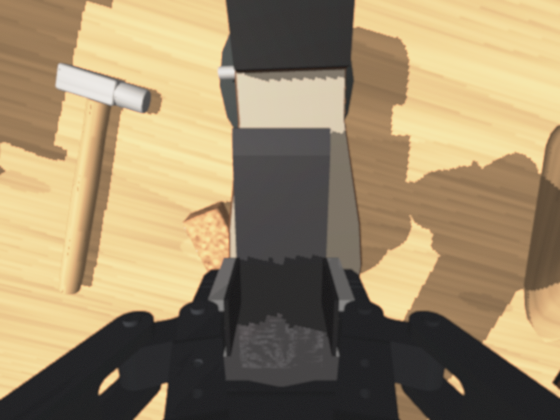

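View pics/d7.png

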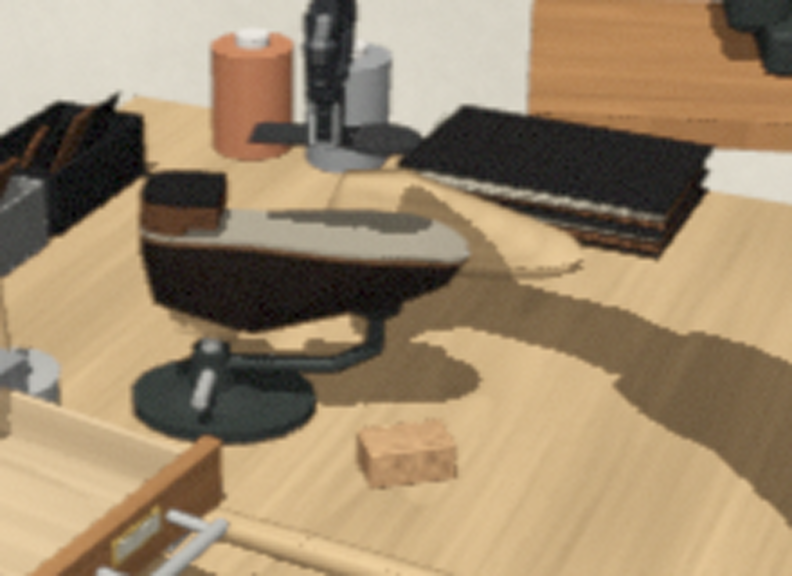

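View pics/s7.png

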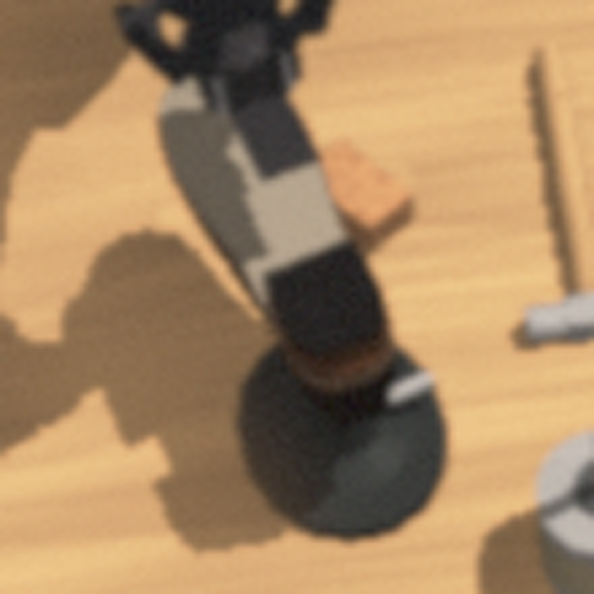

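The wrist view shows the heel's top front edge at row ~70, from about column 234 to 352. The plate's tail end is at row 128, columns 233-330. I'll zoom in for accuracy.

```bash
python3 - <<'E'
import cv2
w=cv2.imread('pics/wrist7.png')
x=cv2.convertScaleAbs(w[0:140,200:380],alpha=1.6,beta=20)
cv2.imwrite('pics/w7z.png',cv2.resize(x,None,fx=4.2,fy=4.2,interpolation=cv2.INTER_NEAREST))
E
```

```text
(no output)
```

View pics/w7z.png

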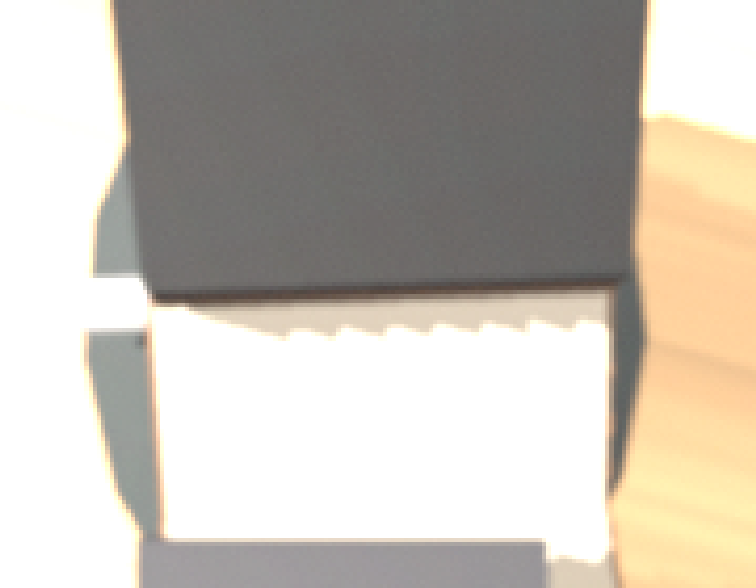

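```bash
python3 - <<'E'
from h import *
import json
c=json.load(open('c7wrist.json'))
g=lambda p:np.array(p)/4.2+[200,0]
top=cast(c,g([(150,289),(629,276)]),.215);lip=cast(c,g([(152,302),(613,288)]),.188)
for n,q in (('top',top),('lip',lip)):
    d=q[0]-q[1];print(n,q.round(4).tolist(),'mid',q.mean(0).round(4),'w',np.linalg.norm(d),'yaw',np.arctan2(-d[0],d[1]))
# heel side edges
hs=cast(c,g([(112,0),(150,289)]),.215);d=hs[0]-hs[1];print('left side yaw',np.arctan2(d[1],d[0]))
hs=cast(c,g([(648,0),(629,276)]),.215);d=hs[0]-hs[1];print('right side yaw',np.arctan2(d[1],d[0]))
so=cast(c,g([(150,301),(162,535),(612,290),(608,500)]),.18);print('sole',so.round(4).tolist(),np.arctan2(*(so[0]-so[1])[1::-1]),np.arctan2(*(so[2]-so[3])[1::-1]))
# plate
T=np.array([.54077,-.19493,.28295]);yaw=.2734
ztop=T[2]-.0158+.0025
t=cast(c,[(233.5,128),(330,128),(237,255),(327,255)],ztop)
u=np.array([np.cos(yaw),np.sin(yaw),0]);v=np.array([u[1],-u[0],0])
for q in t: print('plate tool xy',((q-T)@u).round(4),((q-T)@v).round(4))
# scene heel top
c=json.load(open('c7scene.json'));g=lambda p:np.array(p)/5.4+[170,180]
q=cast(c,g([(263,278),(350,240),(388,325)]),.215);print('scene',q.round(4).tolist(),q[:2].mean(0),np.linalg.norm(q[0]-q[1]),np.arctan2((q[0]-q[1])[0]*-1,(q[0]-q[1])[1])+0)
q=cast(c,g([(260,176),(322,158)]),.18);print('scene sole/plate shadow',q)
E
```

```text
top [[0.6211, -0.1485, 0.215], [0.6381, -0.2034, 0.215]] mid [ 0.6296 -0.1759  0.215 ] w 0.057484735560195524 yaw 0.2992733128041711
lip [[0.6208, -0.1455, 0.188], [0.6396, -0.2058, 0.188]] mid [ 0.6302 -0.1757  0.188 ] w 0.0631727512455302 yaw 0.3023484881616155
left side yaw 0.37808542279522117
right side yaw 0.25531321494685
sole [[0.6212, -0.1441, 0.18], [0.59, -0.1535, 0.18], [0.6403, -0.2069, 0.18], [0.6127, -0.2156, 0.18]] 0.29252747760157033 0.3055098611066631
plate tool xy 0.0646 -0.0182
plate tool xy 0.0646 0.0184
plate tool xy 0.0123 -0.0187
plate tool xy 0.0123 0.0192
scene [[0.6433, -0.2017, 0.215], [0.6247, -0.1474, 0.215], [0.6895, -0.1316, 0.215]] [ 0.63401685 -0.17451666  0.215     ] 0.057431141276598166 -2.81159441225322
scene sole/plate shadow [[ 0.53981185 -0.20003411  0.18      ]
 [ 0.5322687  -0.15933409  0.18      ]]
```

Wrist and scene views agree: shoe yaw ≈0.30 and lip middle ≈(0.631, -0.1755), with the same centre line in both and a lip width of 63 mm (61 given). The plate sits centred in the tool, with its tail about 64.6 mm ahead of the TCP.

```bash
cat >> h.py <<'E'
YAW=0.30
U=np.array([np.cos(YAW),np.sin(YAW)]);N=np.array([-U[1],U[0]])
def P(s,n,z): return np.r_[s*U+n*N,z]
def sn(p): return (p[:2]@U, p[:2]@N, p[2])
L=np.array([.6305,-.1756]); LS,LN=L@U,L@N
E
python3 - <<'E'
from h import *
s=st();print(LS,LN,sn(s['position']),todelta(P(LS-.075,LN,.203),(np.pi,0,YAW)))
E
```

```text
0.5504463081039633 -0.35408257779043095 (np.float64(0.459107076499221), np.float64(-0.3458874405501355), np.float64(0.28296767731226363)) [ 1.102e-01  5.210e-02  5.331e-01 -4.000e-04 -1.000e-04 -3.140e-02]
```

>>> arm_command([
  [-0.3,0.11,0.052,0.1,0,0,-0.031],
  [-0.3,0.11,0.052,0.25,0,0,-0.031],
  [-0.3,0.11,0.052,0.4,0,0,-0.031],
  [-0.3,0.11,0.052,0.5,0,0,-0.031],
  [-0.3,0.11,0.052,0.5,0,0,-0.031],
  [-0.3,0.11,0.052,0.5,0,0,-0.031],
])

```text
clock: 14.82
position: [0.5589, -0.1989, 0.2087]
tool_rot: [3.141, -0.001, 0.299]
force: [-0.5, -0.2, -0.6]
grip_width: 0.0347
```

```bash
python3 - <<'E'
from h import *
import json
s=st();print(sn(s['position']),s['tool_rot'],s['force'],s['moment'],s['grip_width'])
for n in ['wrist','side']:
    c=cams.get_calibration(n);im=cams.grab_frame(n);cv2.imwrite(f'pics/{n}8.png',im)
    json.dump({k:np.array(v).tolist() for k,v in c.items()},open(f'c8{n}.json','w'))
    if n=='side': cv2.imwrite('pics/d8.png',cv2.resize(im[120:200,240:370],None,fx=6,fy=6,interpolation=cv2.INTER_CUBIC))
E
```

```text
(np.float64(0.4751626006405186), np.float64(-0.35518142727549373), np.float64(0.20872924548987992)) [ 3.14109530e+00 -8.19435963e-04  2.99134490e-01] [-0.45778285 -0.20694052 -0.55913186] [ 0.01888409 -0.03110116 -0.02159697] 0.03472488471113415
```

View pics/wrist8.png

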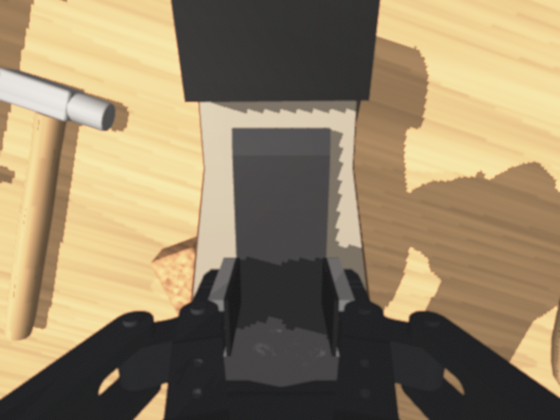

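View pics/d8.png

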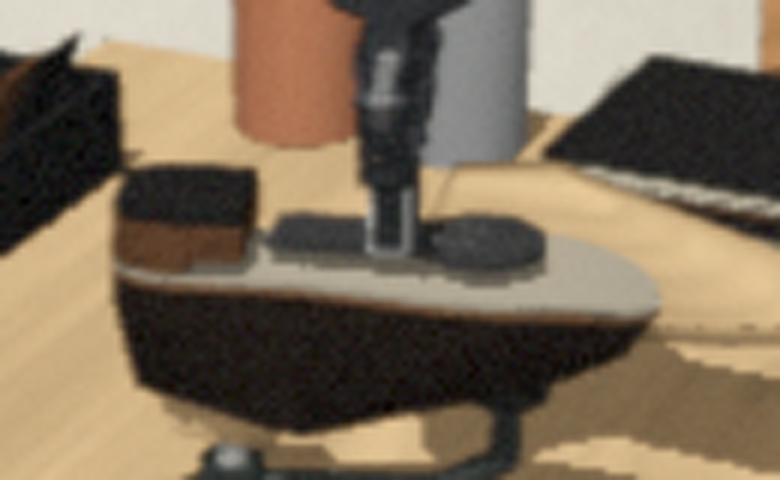

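In the wrist view the heel is centred 4 px left of the plate, about 1.2 mm, and square to it. I'll correct that and lower the plate onto the sole.

>>> arm_command([
  [-0.3,0,-0.008,0.03,0,0,0],
  [-0.3,0,-0.008,0.05,0,0,0],
  [-0.3,0,-0.008,0.055,0,0,0],
  [-0.3,0,-0.008,0.055,0,0,0],
])

```text
clock: 15.42
position: [0.5581, -0.1977, 0.1996]
tool_rot: [-3.142, 0.0, 0.299]
force: [-0.6, 0.7, -1.2]
grip_width: 0.0348
```

>>> arm_command([
  [-0.3,0,0,0.006,0,0,0],
  [-0.3,0,0,0.012,0,0,0],
  [-0.3,0,0,0.012,0,0,0],
])

```text
clock: 15.8
position: [0.5582, -0.1978, 0.1983]
tool_rot: [3.142, -0.0, 0.299]
force: [-2.4, 1.2, 7.6]
grip_width: 0.0346
```

Contact came at z≈0.1984, as predicted, so the tail is flat. I'll slide in with light pressure.

>>> arm_command([
  [-0.3,0,0,-0.004,0,0,0],
  [-0.3,0.03,0,-0.004,0,0,0],
  [-0.3,0.07,0,-0.004,0,0,0],
  [-0.3,0.11,0,-0.004,0,0,0],
  [-0.3,0.11,0,-0.004,0,0,0],
])

```text
clock: 16.42
position: [0.5746, -0.1925, 0.1984]
tool_rot: [3.141, -0.0, 0.3]
force: [0.8, 1.0, 0.6]
grip_width: 0.0352
```

```bash
python3 - <<'E'
from h import *
s=st();print(np.array(sn(s['position']))-[LS,LN,0],s['tool_rot'],s['force'],s['moment'],s['grip_width'])
for n in ['wrist','side']:
    im=cams.grab_frame(n);cv2.imwrite(f'pics/{n}9.png',im)
    if n=='side': cv2.imwrite('pics/d9.png',cv2.resize(im[120:200,240:370],None,fx=6,fy=6,interpolation=cv2.INTER_CUBIC))
E
```

```text
[-0.05845428  0.00035918  0.1984118 ] [ 3.14147682e+00 -3.10020749e-04  2.99744491e-01] [0.80849081 1.01885443 0.59924078] [ 0.03206636 -0.08587522 -0.02406582] 0.03524535343507562
```

View pics/wrist9.png

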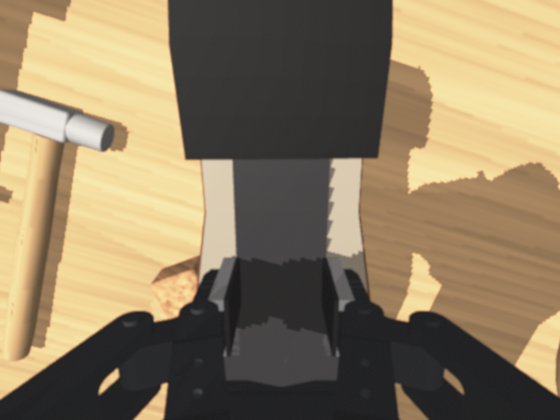

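View pics/d9.png

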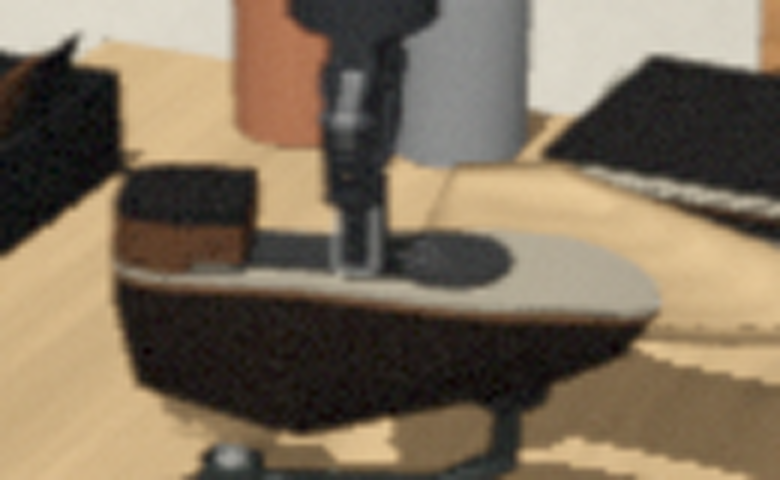

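The tail has entered. The heel is centred at column 281.5 and the plate at 282. I'll carry on to the shoulder.

>>> arm_command([
  [-0.3,0.03,0,0,0,0,0],
  [-0.3,0.07,0,0,0,0,0],
  [-0.3,0.11,0,0,0,0,0],
  [-0.3,0.11,0,0,0,0,0],
])

```text
clock: 17.02
position: [0.5903, -0.1877, 0.1984]
tool_rot: [3.142, -0.0, 0.3]
force: [-0.1, 0.1, 0.6]
grip_width: 0.035
```

>>> arm_command([
  [-0.3,0.01,0,0,0,0,0],
  [-0.3,0.02,0,0,0,0,0],
  [-0.3,0.02,0,0,0,0,0],
])

```text
clock: 17.4
position: [0.5926, -0.1871, 0.1985]
tool_rot: [-3.142, 0.0, 0.299]
force: [-0.8, 0.1, -1.5]
grip_width: 0.035
```

```bash
python3 - <<'E'
from h import *
s=st();print(np.array(sn(s['position']))-[LS,LN,0],s['tool_rot'],s['force'],s['moment'],s['grip_width'])
E
```

```text
[-0.039609    0.00025104  0.1984642 ] [-3.14155853e+00  8.05582089e-05  2.99256340e-01] [-0.78808623  0.06419231 -1.4948885 ] [-0.03476248  0.02090961 -0.02227754] 0.034963392280849846
```

>>> arm_command([
  [-0.3,0.01,0,0,0,0,0],
  [-0.3,0.02,0,0,0,0,0],
  [-0.3,0.02,0,0,0,0,0],
])

```text
clock: 17.77
position: [0.5948, -0.1865, 0.1984]
tool_rot: [-3.141, 0.001, 0.299]
force: [-6.1, -0.8, 1.8]
grip_width: 0.0349
```

>>> arm_command([
  [-0.3,0.007,0,0,0,0,0],
  [-0.3,0.014,0,0,0,0,0],
  [-0.3,0.014,0,0,0,0,0],
])

```text
clock: 18.15
position: [0.5952, -0.1866, 0.1984]
tool_rot: [-3.14, 0.004, 0.298]
force: [-17.7, -2.5, 9.5]
grip_width: 0.0352
```

The plate is home: an 18 N reaction at the shoulder, at the predicted position. I'll ease the forward push and press down.

>>> arm_command([
  [-0.3,-0.008,0,0,0,0,0],
  [-0.3,-0.01,0,0.004,0,0,0],
  [-0.3,-0.01,0,0.01,0,0,0],
  [-0.3,-0.01,0,0.015,0,0,0],
  [-0.3,-0.01,0,0.015,0,0,0],
  [-0.3,-0.01,0,0.015,0,0,0],
])

```text
clock: 18.9
position: [0.5951, -0.1866, 0.1981]
tool_rot: [-3.141, 0.001, 0.298]
force: [-18.2, 3.3, 33.6]
grip_width: 0.035
```

```bash
python3 - <<'E'
from h import *
s=st();print(np.array(sn(s['position']))-[LS,LN,0],s['tool_rot'],s['force'],s['moment'],s['grip_width'],s['qd'].round(4))
for n in ['wrist','side','scene']:
    im=cams.grab_frame(n);cv2.imwrite(f'pics/{n}10.png',im)
    if n=='side': cv2.imwrite('pics/d10.png',cv2.resize(im[120:200,240:370],None,fx=6,fy=6,interpolation=cv2.INTER_CUBIC))
s=st();print(s['force'])
E
```

```text
[-3.71224855e-02 -5.36839153e-05  1.98112239e-01] [-3.14119923e+00  8.20085976e-04  2.98479372e-01] [-18.18517416   3.25523252  33.57704515] [0.63303066 4.17390637 0.11277592] 0.03504606496407244 [-0.0014  0.0001 -0.     -0.0008 -0.0005  0.001   0.0001]
[-19.12413279   1.74444864  33.32223809]
```

View pics/wrist10.png

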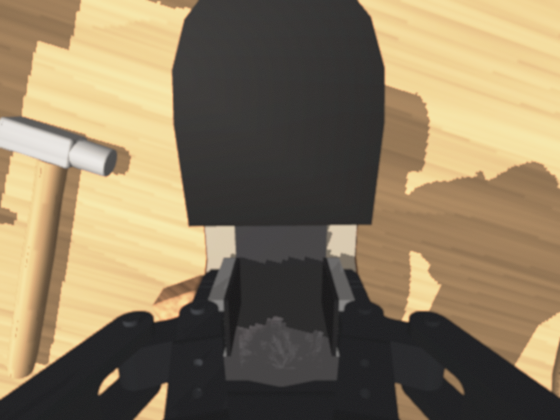

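View pics/d10.png

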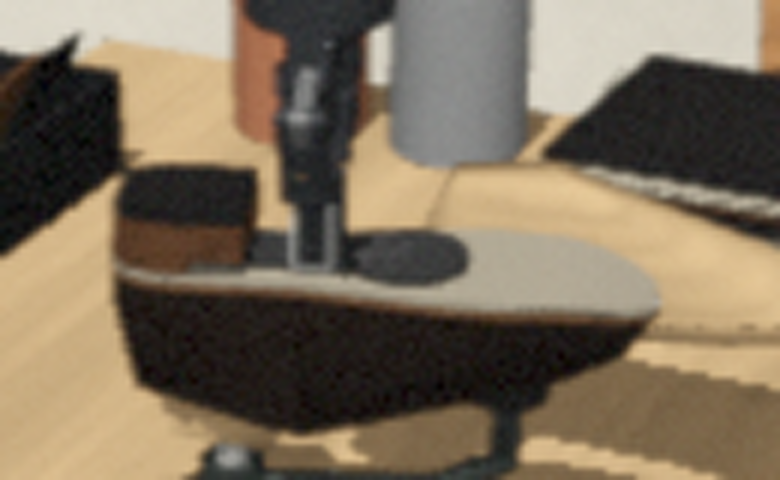

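View pics/scene10.png

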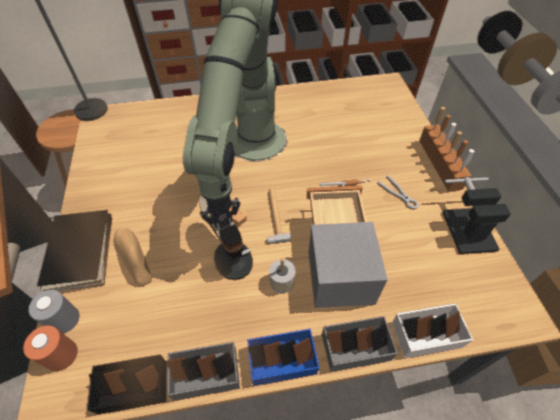

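The heel is centred and down, the plate lies flat with its tail hidden under the heel, and the drawer is open. 33 N of downward force is more than needed, so I'll trim it to about 20 N and check again.

>>> arm_command([
  [-0.3,-0.003,0,-0.006,0,0,0],
  [-0.3,-0.003,0,-0.006,0,0,0],
  [-0.3,-0.003,0,-0.006,0,0,0],
  [-0.3,-0.003,0,-0.006,0,0,0],
])

```text
clock: 19.55
position: [0.595, -0.1866, 0.1982]
tool_rot: [-3.141, 0.001, 0.299]
force: [-12.2, 1.2, 19.6]
grip_width: 0.0349
```

```bash
python3 - <<'E'
from h import *
s=st();print(np.array(sn(s['position']))-[LS,LN,0],s['tool_rot'],s['force'],s['moment'],s['grip_width'],s['qd'].round(4))
# heel side view: compare heel pixels now with before insertion
a=cv2.imread('pics/side7.png').astype(int);b=cams.grab_frame('side').astype(int)
print('heel diff',np.abs(a-b)[145:168,258:282].mean(), 'ref diff',np.abs(a-b)[170:190,262:300].mean())
E
```

```text
[-3.72015253e-02 -1.45850326e-05  1.98221477e-01] [-3.14144464e+00  6.35388315e-04  2.98691168e-01] [-12.15326418   1.15600467  19.62977381] [0.26488926 2.55531334 0.09130184] 0.03492428974486215 [ 0.001   0.0015  0.0004  0.0012 -0.0014  0.0013  0.0006]
heel diff 3.568840579710145 ref diff 4.36578947368421
```

```bash
python3 -c "
from workcell import job
print(job.job_done())"
```

```text
the job is handed in; nothing more can be done
None
```

I pulled the top drawer out to its stop and lifted out the stiffener. I slid its tail under the heel until it met the shoulder, and handed the job in at about 19.6 s with the gripper still pressing the plate onto the sole.

**Drawer:** it travelled 158.5 mm, with a 24 N reaction at the stop. The last scene picture shows it still open.

**Seating:** the tail is about 27.4 mm under the lip by measurement (28 mm is full depth). The push met an 18 N reaction at the shoulder. Lateral offset from the measured centre line was under 1 mm, yaw error about 0.001 rad and tilt about 0.001 rad.

**Hold at hand-in:** the measured downward force was about 20 N, trimmed from 33 N. About 12 N of forward push remained, and the arm was at rest.

**Heel:** side pictures before and after differ only by noise, so it stayed down.

**Other things:** I saw none of them shifted in the last scene picture, but I did not measure their positions.

Two readings disagreed slightly:
- **Lip position:** the scene and wrist views differed by about 3–4 mm along the shoe. The shoulder contact settled this.
- **Grip width:** it reads about 35 mm on the 38 mm waist, probably finger give under load.

I could not measure the plate-to-sole force separately from any load carried by the fingertips. The tips were gripped with an estimated 1.7 mm of clearance above the plate's underside.

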